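Lock the sharps bin into its bench holder

TASK

Secure the yellow sharps bin in its steel bench holder: slide the bin all the way back until it sits against the holder's back plate, then swing the red retaining bar fully shut across it so that its slotted end goes over the stud. Push the blue-headed hitch pin all the way down through the cross hole in the stud, then swing its sprung wire loop over the end of the stud until it snaps in behind the stud's collar, against the pin. Keep the bin upright and leave everything else on the bench where it stands.

Things in the scene. Friction and masses are not known exactly. Their poses are not given: they have to be found in the camera images.
- holder: fixed open-fronted steel holder. Origin on the bench under the centre of the seated bin; its x axis runs from the open front to the back plate (push the bin along +x), z up. Back plate inner face at x = 55 mm. Cheeks 80 mm high, 116 mm apart from x = 55 to -20, flaring to 148 mm at the mouth (x = -58). Posts 118 mm high, 16 mm square, at (-49, 84) and (-49, -78) mm. Seated bin: x = 0, y = 0
- stud_end (a point): centre of the free end face of the stud, a fixed round steel shaft of 16 mm diameter lying level along the holder's x, 100 mm above the bench, on the post at the holder's -y side; this point is at x = -104, y = -76 mm in the holder's frame (axes as the holder's). The last 9 mm is a collar, 21 mm in diameter, tapering to 7 mm at the end. The upright 12 mm cross hole is at x = -86 mm
- bin_center (a point): centre, half-way up (65 mm), of the yellow sharps bin: loose, 110 x 110 mm and 130 mm high, 0.3 to 0.6 kg, friction about 0.35 on the bench. Its axes are those of the holder when seated (x to the back). It starts on the bench in front of the holder's mouth, a little askew
- bar_hinge (a point): point on the bar's upright hinge axis, 100 mm above the bench; fixed to the holder, at x = -64, y = +84 mm in its frame, axes as the holder's
- bar (a joint): swing of the bar about its upright hinge, rad: 0 = shut (lies along the holder's -y from the hinge), grows as it swings out from the bin (1.57 = along the holder's -x), to 2.3. Red bar 22 mm high (89 to 111 mm above the bench), 6 mm thick, its mid-plane through the hinge axis, reaching 138 mm out; slotted steel end plate to 184 mm. Stays where left; 0.06 N m moves it
- pin (a joint): how far the captive hitch pin (9 mm thick, 70 mm long with its head) is pushed down through its guide on the outer face of the bar's end plate, 160 mm from the hinge, m: 0 = fully raised, 0.044 = home, head down on the guide and tip through the stud. About 6 N moves it and it stays where left; it goes through only when the bar is fully shut
- pin_head (a point): middle of the top face of the pin's blue square head (18 x 18 x 12 mm): 144 mm above the bench when home, 188 mm when fully raised. With the bar shut it is over the cross hole, at x = -86, y = -76 mm in the holder's frame. Axes turn with the bar and are the holder's when it is shut
- loop (a joint): angle of the pin's wire loop about its level pivot (through the head, 6 mm below its top, parallel to the bar), rad: 0 = shut, end wire snapped in behind the stud's collar, against the pin; about 1.4 = level, sticking out forwards (holder's -x); 2.4 = fully open, forwards and up. Stays where left (0.4 N at the end wire moves it); riding over the collar takes about 4 N, at about 0.15 rad
- loop_bar (a point): middle of the loop's end wire, 49 mm from the pivot; springs 2 mm out over the collar. U of 4 mm dark polished wire, legs 62 mm apart beside the head, end wire parallel to the pivot. Shut, with the pin home, it is 7 mm in front (holder's -x) of the pin's axis, 89 mm above the bench, under the stud. Press it home by its legs, beside the stud: the stud's end stops what presses on its middle
- reagent: bystander: upright clear reagent bottle, 56 mm diameter, 130 mm high; origin at its foot; near the stud's side of the holder
- amber: bystander: upright amber bottle, 44 mm diameter, 90 mm high; origin at its foot
- rack: bystander: black tube rack with red-capped tubes, 56 (its x) x 120 (its y) mm, 100 mm high; origin at the centre of its underside; stands in front of the bin
- carton: bystander: white and blue kit carton, 150 (its x) x 90 x 60 mm high; origin at the centre of its underside
- plates: bystander: stack of three white microplates, 85 (its x) x 127 x 45 mm high; origin at the centre of its underside
- pipette: bystander: white pipette lying on the bench along its x, 225 mm long, 28 mm high; origin on the bench near its middle
- tray: bystander: red open tray, 90 (its x) x 120 x 30 mm high; origin at the centre of its underside
There are look-alikes about, which are no part of the job. What is shaped like the part that bears bin_center but green is not meant.

How it is judged (in metres and radians):
On the way, in this order (a step that is already met when the one before it is completed fails the run):
1. the bin is seated and the bar is shut across it (x of bin_center in the frame of holder above -0.007 m and value of joint bar below 0.03 rad), for 0.1 s.
2. the pin is pushed home through the stud (value of joint bar below 0.03 rad and value of joint pin above 0.041 m), for 0.1 s.
3. the loop is snapped shut over the stud's end (value of joint pin above 0.041 m and value of joint loop below 0.08 rad), for 0.2 s.
At the end, for the whole second after the job is handed in: the bin stands upright and at rest within 7 mm of the back plate, the bar is shut (under 0.03 rad), the pin is within 3 mm of home and the loop is snapped shut (under 0.08 rad) (all of step 1 and all of step 3 and horizontal distance between bin_center and holder below 0.01 m and angle between bin_center's own z axis and vertical below 0.06 rad and linear speed of bin below 0.02 m/s); the robot touches nothing.
It fails at once if the bin is tipped by more than 0.35 rad (angle between bin_center's own z axis and vertical above 0.35 rad).
It fails at once if a bystander is moved by more than 20 mm (distance of any of reagent, amber, rack, carton, plates, pipette, tray from where it was at the start of the episode above 0.02 m).
It fails at once if an upright bottle or the tube rack is tipped over (angle between any of reagent, amber, rack's own z axis and vertical above 0.5 rad).
It also fails if it takes over 51 s, if anything falls off the work surface, if the arm or the gripper's body presses on something with over 40 N, if the wrist force passes 120 N, or if a joint passes its speed limit or range.

ROBOT

A 7-joint arm with a two-finger parallel gripper is mounted at the origin on the work surface. World frame = base frame: x ahead of the robot, y to its left, z up, the work surface at z = 0. Lengths are in mm, angles in rad, forces in N, time in s.
With the tool pointing down it reaches from about 400 to 850 mm from the base axis. Payload 6.9 kg.
Tool frame: the origin (TCP) lies at the very end of the fingers, on their centre line; the grasp point (between the pads) lies 19 mm behind it (env.grip_point_offset is the distance from the TCP to the grasp point, in mm); x points along the fingers, y is the direction in which the jaws open and shut, and the axes are right-handed (so a half turn about x gives the same grasp; the last joint's range is limited). The gripper opens to 85 mm and grips with 20 to 120 N. Pads are 22 mm wide; open, the fingers measure 114 mm over their backs; the gripper's body (76 mm by 85 mm) begins 54 mm behind the grasp point. The pads swing forward as they close: fully open they stand 13 mm farther back than shut.
Start: joints at [-1.018, 0.507, -0.238, 1.5, 0.126, 1.149, -0.155], TCP at [270.067, 563.627, 231.275] pointing down, gripper open.
Joint ranges: [-3.08, 3.08], [-0.24, 2.05], [-1.43, 1.35], [0, 2.5], [-1.52, 4.66], [0.17, 1.96], [-2.89, 2.89]. Speed limits (rad/s): [2.39, 2.39, 3.14, 3.14, 3.14, 3.14, 3.14].

INTERFACE

Orientations are given as a rotation vector (axis times angle).
In Python, from rig import env gives the robot as it stands.
- The arm moves only by the shell command python3 -m crank 'ROWS' [FORCE]. ROWS is JSON, a list of rows, each an object with "gripper": the finger opening in mm, from 0 to 85.4; "translation": the shift along the tool's x, y, z in mm, a list of three; "delta_rot": the turn, a rotation vector about the tool's x, y, z in degrees, a list of three. A call has 1 to 12 rows; each row is the pose to reach, as a shift and turn from the pose measured when the call began, along the tool's axes at that moment; what a row does not reach only later rows make up. A row lasts 1/8 s, in which the tool goes at most 62.5 mm and 10.7 degrees, less where a joint would pass 70% of its speed; a pose out of reach is approached as far as the arm can. A call with a gripper value outside its range is refused whole. The fingers move at their own pace and stop on an object; FORCE is the grip in N (left out, the last holds). Time passes only in rows, so rows that repeat a pose let the fingers close. It gives the time, the measured TCP pose, the force and the opening at its end, in the units of the state.
- env.sense(): the state, without advancing time (a new reading comes with each control period).
- env.snapshot(name): name is "scene" or "top"; returns (picture, depth): 400x640x3 uint8, red, green, blue; 400x640 float32, mm along the optical axis (not along the pixel's ray), 0 where there is no reading.
- env.camera_model(name): a dict with "fx", "fy", "cx", "cy" (pixels), "camera_from_world" (4x4, takes a point from world to camera coordinates). Camera axes: x right, y down, z forward; pixel columns grow to the right and rows downward; lengths in mm; the calibration is good to about 2 mm. A picture is of the moment at which its call begins. camera_model takes no time and is no camera call.
- env.finish_job(): hands the job in, once; it reports no verdict.
Trained networks look in the newest picture that a camera, given by its name, has taken for a name from the list of things; names that differ only in an ending like _2 or _b are one class to them, and where a whole thing is asked for, a point or a joint stands for the part that bears it (a point fixed in the world has none). Each returns a list of dicts, best first, with "score" (0 to 1); they miss things now and then, are a little off and sometimes report something else, mostly with a low value. They report only what shows in the picture. A call takes as long as a camera call. They do not tell look-alikes from the thing itself.
- env.search_frame(camera, thing): "xyz" ([x, y, z] in mm, in world coordinates, good to about 4 mm: the middle of the surface that is visible of it).
- env.masks_of(camera, thing): "mask" (400x640 bool, what is visible of it).
- env.mark_of(camera, thing): "xyz" ([x, y, z] in mm, in world coordinates, good to about 4 mm: a listed point, or the origin of a listed thing).
The state is a dict: "time": time; "q": joint angles; "qd": joint speeds; "joint_efforts": joint torques, N m; "position": TCP position; "tcp_rot": TCP orientation; "contact_force": force on the tool from outside, world axes, zero at the start; "torque": the same for the moment, N m; "width": finger opening in mm.
Only numpy, scipy, OpenCV 4.12 (cv2) and the standard library are available. Lean on these libraries where they do the work, as an engineer would, in place of code of your own. Each camera call takes 0.05 s, during which the arm holds its last target. There are 200 camera calls.

## Working session

There is one attempt and no reset: what is moved stays moved. The work goes in short steps, Python scripts to look and compute and a shell command to move; the robot and the scene stay as the last step left them, time stands still between calls to the robot, and variables do not carry over. Pictures are saved under pics/ and viewed, about 8 in all and at most 12, crops included, and the job is handed in when it is done.

```bash
ls; mkdir -p pics
cat > h.py <<'E'
import numpy as np,cv2
from rig import env
from scipy.spatial.transform import Rotation as R
def snap(c,n,crop=None,s=1):
    im,d=env.snapshot(c); o=im[:,:,::-1]
    if crop: o=o[crop[1]:crop[3],crop[0]:crop[2]]
    cv2.imwrite('pics/'+n+'.png',cv2.resize(o,None,fx=s,fy=s)); return im,d
def proj(c,p):
    m=env.camera_model(c); T=np.array(m['camera_from_world']); q=T[:3,:3]@np.array(p)+T[:3,3]
    return m['fx']*q[0]/q[2]+m['cx'],m['fy']*q[1]/q[2]+m['cy']
def unproj(c,d):
    m=env.camera_model(c); T=np.linalg.inv(np.array(m['camera_from_world']))
    v,u=np.mgrid[:400,:640]; P=np.stack([(u-m['cx'])/m['fx']*d,(v-m['cy'])/m['fy']*d,d],-1)
    return P@T[:3,:3].T+T[:3,3]
def st():
    s=env.sense(); print('t',s['time'],'p',np.round(s['position'],1),'F',np.round(s['contact_force'],1),'w',s['width']); print(np.round(R.from_rotvec(s['tcp_rot']).as_matrix(),3).tolist()); return s
def shift(p,Rt=None):
    s=env.sense(); r=R.from_rotvec(s['tcp_rot']).as_matrix()
    print('shift',np.round(r.T@(np.array(p)-s['position']),1), 'rot', np.round(np.degrees(R.from_matrix(r.T@Rt).as_rotvec()),1) if Rt is not None else '')
E
python3 - <<'E'
from h import *
st()
for c in('scene','top'):
    snap(c,c+'0'); 
    m=env.camera_model(c);print(c,np.round(np.linalg.inv(np.array(m['camera_from_world'])),2).tolist(),m['fx'])
    for t in 'holder stud_end bin_center bar_hinge pin_head loop_bar reagent amber rack carton plates pipette tray'.split():
        print(t,[(round(x['score'],2),np.round(x['xyz']).tolist()) for x in env.mark_of(c,t)[:3]])
E
```

```text
pics
t 0.0 p [269.9 563.2 230.4] F [0.2 0.7 1.1] w 85.41851807379702
[[-0.001, 0.432, 0.902], [-0.002, 0.902, -0.432], [-1.0, -0.002, 0.0]]
scene [[0.43, 0.77, -0.46, 1072.97], [0.9, -0.38, 0.21, -225.66], [-0.01, -0.51, -0.86, 1043.67], [0.0, 0.0, 0.0, 1.0]] 376.5555093944056
holder [(0.89, [584.0, 160.0, 3.0]), (0.47, [640.0, -161.0, 4.0])]
stud_end [(0.81, [670.0, 64.0, 99.0])]
bin_center [(0.83, [606.0, 12.0, 67.0]), (0.83, [348.0, 3.0, 66.0]), (0.81, [717.0, 412.0, 61.0])]
bar_hinge [(0.58, [506.0, 88.0, 100.0])]
pin_head [(0.55, [464.0, -66.0, 185.0])]
loop_bar [(0.5, [415.0, -57.0, 191.0])]
reagent [(0.59, [508.0, 91.0, 101.0]), (0.56, [769.0, -24.0, -4.0])]
amber [(0.82, [481.0, -157.0, 2.0])]
rack [(0.79, [642.0, -161.0, -0.0])]
carton [(0.63, [402.0, 177.0, -0.0])]
plates [(0.73, [745.0, 239.0, 1.0])]
pipette [(0.72, [571.0, -366.0, -3.0]), (0.23, [403.0, 179.0, 4.0])]
tray [(0.8, [397.0, -362.0, -2.0])]
top [[0.1, -0.97, 0.21, 346.72], [-0.99, -0.1, 0.02, 7.43], [0.01, -0.21, -0.98, 1320.8], [0.0, 0.0, 0.0, 1.0]] 454.36378549984147
holder []
stud_end [(0.7, [666.0, 65.0, 100.0])]
bin_center [(0.72, [715.0, 417.0, 65.0])]
bar_hinge [(0.93, [505.0, 93.0, 97.0])]
pin_head [(0.76, [466.0, -62.0, 187.0]), (0.41, [743.0, 236.0, -1.0])]
loop_bar [(0.71, [403.0, 177.0, -2.0]), (0.39, [413.0, -58.0, 192.0])]
reagent [(0.65, [767.0, -26.0, 2.0])]
amber [(0.62, [483.0, -156.0, 2.0])]
rack [(0.58, [639.0, -163.0, -1.0])]
carton [(0.58, [402.0, 176.0, -1.0])]
plates [(0.91, [744.0, 237.0, -2.0])]
pipette [(0.87, [567.0, -372.0, 2.0]), (0.68, [419.0, -57.0, 195.0]), (0.55, [464.0, -64.0, 188.0])]
tray [(0.68, [404.0, -361.0, 2.0]), (0.64, [484.0, -158.0, 2.0])]
```

View pics/scene0.png

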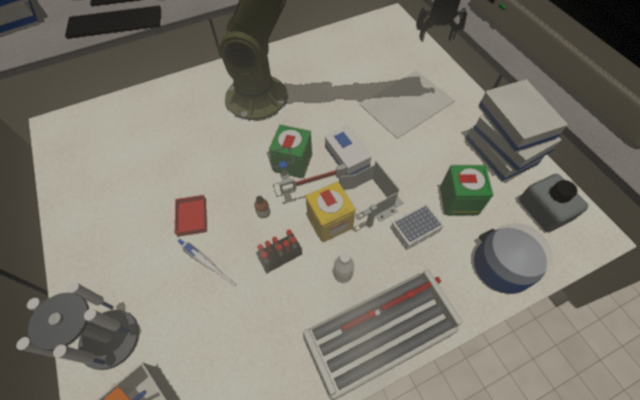

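View pics/top0.png

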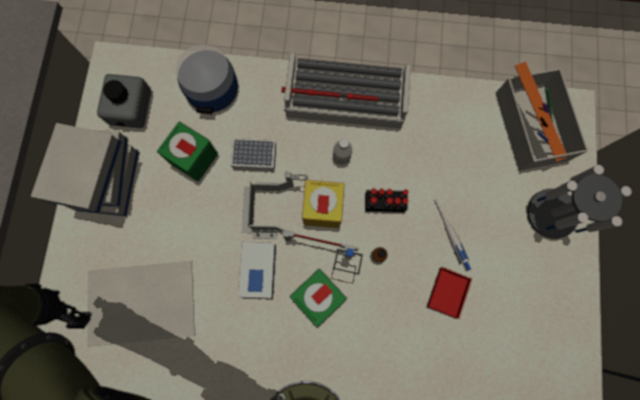

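The yellow bin is at about (323,203) in the top view, with the holder mouth to its left. The bar is open towards the robot, with the blue pin head at (349,252), and the rack is just behind the bin. The green bins are decoys. Next I'll measure the bin's skew and the holder pose.

```bash
cat >> h.py <<'E'
def binpose(im,P):
    hsv=cv2.cvtColor(im,cv2.COLOR_RGB2HSV); w=P
    k=(hsv[...,0]>18)&(hsv[...,0]<36)&(hsv[...,1]>110)
    k=cv2.morphologyEx(k.astype(np.uint8),cv2.MORPH_CLOSE,np.ones((15,15)))>0
    k&=(abs(P[...,2]-130)<8)&(P[...,0]>450)
    r=cv2.minAreaRect(P[k][:,:2].astype(np.float32)); return r,k.sum()
def HF(o,a):
    c,s=np.cos(a),np.sin(a); return lambda p: np.array(o)+np.array([[c,-s],[s,c]])@np.array(p)
E
python3 - <<'E'
from h import *
pts={'holder':[],'stud_end':[],'bar_hinge':[],'pin_head':[],'loop_bar':[]}
for i in range(2):
  for c in('scene','top'):
    im,d=env.snapshot(c);P=unproj(c,d)
    print(c,binpose(im,P))
    if i==0:
      for a,b,n in((580,680,'rackz'),):
        k=(P[...,0]>600)&(P[...,0]<690)&(P[...,1]<-75)&(P[...,1]>-240)&(P[...,2]>60);print('rack',P[k].min(0),P[k].max(0))
    for t in pts:
      g=[x for x in env.mark_of(c,t)[:3]]
      if g: pts[t]+= [np.round(g[0]['xyz'],1).tolist()]
for t in pts: print(t,pts[t])
E
```

```text
scene (((615.13916015625, 176.2810516357422), (439.0067443847656, 111.20101928710938), 86.19509887695312), np.int64(816))
rack [ 616.30850917 -218.53867254   60.95822707] [ 664.81519999 -113.21390136  105.13296662]
top (((692.4154052734375, 294.6906433105469), (711.919189453125, 130.50430297851562), 72.07624053955078), np.int64(895))
rack [ 617.996441   -212.92467025   60.01367501] [ 664.81511989 -109.23463711  106.36174054]
scene (((604.1919555664062, 13.630878448486328), (106.2096176147461, 106.68376159667969), 0.5927165746688843), np.int64(808))
top (((682.951416015625, 305.07818603515625), (723.901611328125, 126.80372619628906), 74.6265640258789), np.int64(922))
holder [[580.9, 159.4, -0.7], [741.0, 236.9, -2.7], [583.8, 161.0, -0.6], [404.3, 176.3, 1.5]]
stud_end [[666.8, 67.0, 98.7], [666.7, 65.6, 99.9], [667.6, 63.5, 100.2]]
bar_hinge [[506.1, 90.9, 99.9], [502.5, 92.3, 95.7], [507.7, 93.4, 101.9], [508.9, 89.6, 93.9]]
pin_head [[466.7, -66.5, 187.3], [463.8, -60.2, 187.9], [465.6, -66.7, 187.0], [564.2, -369.8, -2.3]]
loop_bar [[415.0, -57.1, 193.0], [484.1, -158.6, 0.7], [606.2, 11.6, 66.5], [415.9, -60.9, 192.6]]
```

```bash
cat >> h.py <<'E'
A=np.radians(94.75); O=[583.5,162]; W=HF(O,A)
Rt=np.array([[0,np.sin(A),-np.cos(A)],[0,-np.cos(A),-np.sin(A)],[-1,0,0]])
def hpos(p):  # world->holder
    c,s=np.cos(A),np.sin(A); return np.array([[c,s],[-s,c]])@(np.array(p)[:2]-O)
E
python3 - <<'E'
from h import *
print(Rt); shift([690,30,231],Rt); print(hpos([690,30]))
E
```

```text
[[ 0.          0.9965655   0.08280821]
 [ 0.          0.08280821 -0.9965655 ]
 [-1.          0.          0.        ]]
shift [ 3.000e-01 -2.998e+02  6.093e+02] rot [59.7  0.   0. ]
[-140.36572043  -95.20354262]
```

```bash
python3 -m crank '[{"gripper":0,"translation":[0,-25,51],"delta_rot":[10,0,0]},{"gripper":0,"translation":[0,-50,102],"delta_rot":[20,0,0]},{"gripper":0,"translation":[0,-75,153],"delta_rot":[30,0,0]},{"gripper":0,"translation":[0,-100,204],"delta_rot":[40,0,0]},{"gripper":0,"translation":[0,-125,255],"delta_rot":[50,0,0]},{"gripper":0,"translation":[0,-150,306],"delta_rot":[59.7,0,0]},{"gripper":0,"translation":[0,-175,357],"delta_rot":[59.7,0,0]},{"gripper":0,"translation":[0,-200,408],"delta_rot":[59.7,0,0]},{"gripper":0,"translation":[0,-225,459],"delta_rot":[59.7,0,0]},{"gripper":0,"translation":[0,-250,510],"delta_rot":[59.7,0,0]},{"gripper":0,"translation":[0,-275,560],"delta_rot":[59.7,0,0]},{"gripper":0,"translation":[0,-300,609],"delta_rot":[59.7,0,0]}]' 40
python3 - <<'E'
from h import *
st();shift([690,30,75],Rt)
E
```

```text
time: 4.1
position: [690.7, 28.6, 231.3]
tcp_rot: [1.149, 1.247, -1.148]
contact_force: [0.8, 0.5, -0.4]
width: 0.1
t 4.1 p [690.7  28.6 231.3] F [ 0.8  0.5 -0.4] w 0.1395212743976421
[[0.0, 0.997, 0.082], [0.0, 0.082, -0.997], [-1.0, 0.0, -0.0]]
shift [156.3  -0.6  -1.4] rot [-0. -0. -0.]
```

```bash
python3 -m crank '[{"gripper":0,"translation":[55,0,-1],"delta_rot":[0,0,0]},{"gripper":0,"translation":[110,0,-1],"delta_rot":[0,0,0]},{"gripper":0,"translation":[152,0,-1],"delta_rot":[0,0,0]},{"gripper":0,"translation":[154,-8,-1],"delta_rot":[0,0,0]},{"gripper":0,"translation":[154,-14,-1],"delta_rot":[0,0,0]},{"gripper":0,"translation":[154,-19,-1],"delta_rot":[0,0,0]},{"gripper":0,"translation":[154,-23,-1],"delta_rot":[0,0,0]},{"gripper":0,"translation":[154,-27,-1],"delta_rot":[0,0,0]},{"gripper":0,"translation":[154,-27,-1],"delta_rot":[0,0,0]}]'
python3 - <<'E'
from h import *
st()
im,d=snap('scene','s1',(240,140,460,290),3);r=binpose(im,unproj('scene',d));print(r)
print([ (x['score'],x['xyz'],hpos(x['xyz'])) for x in env.mark_of('scene','bin_center')])
E
```

```text
time: 5.22
position: [663.5, 27.3, 77.6]
tcp_rot: [1.149, 1.247, -1.148]
contact_force: [2.2, 0.2, 1.0]
width: 0.0
t 5.225 p [663.5  27.3  77.6] F [2.2 0.2 1. ] w 0.03607620124800665
[[0.0, 0.997, 0.082], [0.0, 0.082, -0.997], [-1.0, 0.0, -0.0]]
(((596.5435791015625, 173.87637329101562), (451.3287048339844, 124.41525268554688), 82.9170913696289), np.int64(473))
[(0.96, [344.3, 3.3, 64.5], array([-138.34722201,  251.52013073])), (0.93, [578.8, 11.3, 70.0], array([-149.79322265,   17.16305473])), (0.55, [716.4, 414.9, 64.9], array([ 241.0262048 , -153.38575096]))]
```

View pics/s1.png

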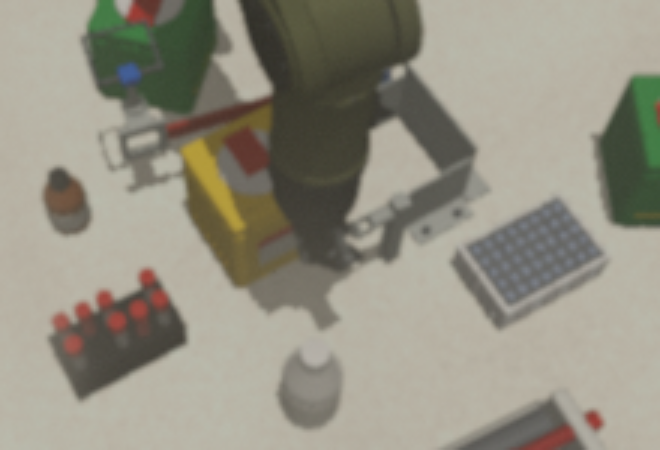

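```bash
python3 -m crank '[{"gripper":0,"translation":[0,12,0],"delta_rot":[0,0,0]},{"gripper":60,"translation":[-60,20,20],"delta_rot":[0,0,0]},{"gripper":60,"translation":[-110,20,80],"delta_rot":[0,0,0]},{"gripper":60,"translation":[-110,-20,130],"delta_rot":[0,0,0]}]'
python3 - <<'E'
from h import *
st()
for c in('scene','top'):
  im,d=snap(c,c+'2');P=unproj(c,d)
  hsv=cv2.cvtColor(im,cv2.COLOR_RGB2HSV)
  k=(abs(P[...,2]-130)<8)&(P[...,0]>500)&(P[...,0]<680)&(P[...,1]>-70)&(P[...,1]<90)
  r=cv2.minAreaRect(P[k][:,:2].astype(np.float32));print(c,r,hpos(r[0]),k.sum())
  print([ (x['score'],x['xyz'],hpos(x['xyz'])) for x in env.mark_of(c,'bin_center')])
E
```

```text
time: 5.82
position: [663.3, -93.5, 188.0]
tcp_rot: [1.149, 1.243, -1.143]
contact_force: [-0.2, -1.3, -1.4]
width: 53.9
t 5.825 p [663.3 -93.5 188. ] F [-0.2 -1.3 -1.4] w 53.931219519020296
[[0.006, 0.996, 0.085], [-0.0, 0.085, -0.996], [-1.0, 0.006, 0.001]]
scene ((568.03857421875, 22.46344757080078), (112.00794982910156, 153.5990447998047), 80.27059173583984) [-137.77698153   26.96309534] 1019
[(0.65, [720.7, 418.8, 65.8], array([ 244.55673497, -157.99393463])), (0.64, [581.0, 11.3, 66.4], array([-149.97540071,   14.97061063]))]
top ((581.314208984375, 16.37848663330078), (107.05042266845703, 105.34434509277344), 5.558086395263672) [-144.94037521   14.23694042] 1333
[(0.63, [715.0, 413.1, 61.5], array([ 239.34831839, -151.84150448]))]
```

Run:
```python
from h import *
w=W([-232,6]);print(w);shift([*w,150],Rt)
w=W([-75,2]);print(w);shift([*w,150],Rt)
```

```text
[596.73211113 -69.70004582]
shift [ 35.6 -61.  -30.2] rot [-0.2  0.   0. ]
[587.71748456  87.0919709 ]
shift [  35.6  -57.6 -187.2] rot [-0.2  0.   0. ]
```

```bash
python3 -m crank '[{"gripper":50,"translation":[0,-50,-25],"delta_rot":[-0.2,0,0]},{"gripper":50,"translation":[30,-61,-28],"delta_rot":[-0.2,0,0]},{"gripper":50,"translation":[85,-61,-28],"delta_rot":[-0.2,0,0]},{"gripper":50,"translation":[108,-61,-30],"delta_rot":[-0.2,0,0]},{"gripper":50,"translation":[108,-61,-42],"delta_rot":[-0.2,0,0]},{"gripper":50,"translation":[108,-61,-52],"delta_rot":[-0.2,0,0]},{"gripper":50,"translation":[108,-61,-67],"delta_rot":[-0.2,0,0]},{"gripper":50,"translation":[108,-61,-82],"delta_rot":[-0.2,0,0]},{"gripper":50,"translation":[108,-61,-97],"delta_rot":[-0.2,0,0]},{"gripper":50,"translation":[108,-61,-112],"delta_rot":[-0.2,0,0]}]'
python3 - <<'E'
from h import *
s=st();print(hpos(s['position']))
for c in('top',):
  im,d=snap(c,c+'3',(220,130,440,290),3);P=unproj(c,d)
  k=(abs(P[...,2]-130)<8)&(P[...,0]>500)&(P[...,0]<680)&(P[...,1]>-50)&(P[...,1]<200)
  r=cv2.minAreaRect(P[k][:,:2].astype(np.float32));print(c,r,hpos(r[0]),k.sum())
E
```

```text
time: 7.28
position: [592.6, 10.9, 78.9]
tcp_rot: [1.15, 1.241, -1.147]
contact_force: [5.5, -7.4, 0.4]
width: 49.8
t 7.275 p [592.6  10.9  78.9] F [ 5.5 -7.4  0.4] w 49.792982297430335
[[0.005, 0.997, 0.08], [-0.002, 0.08, -0.997], [-1.0, 0.005, 0.003]]
[-151.32412041    3.47321578]
top ((599.7999877929688, 111.08377075195312), (145.8235321044922, 50.590423583984375), 1.0368534326553345) [-52.09113036 -12.02772385] 581
```

View pics/top3.png

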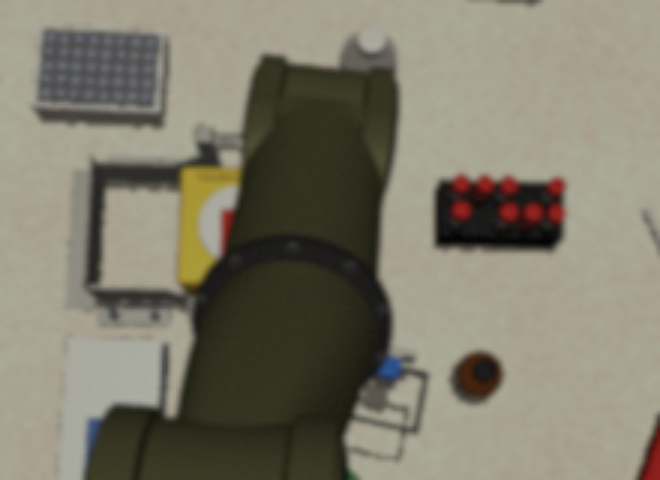

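```bash
python3 -m crank '[{"gripper":50,"translation":[0,-1,-10],"delta_rot":[0,0,0]},{"gripper":50,"translation":[0,-1,-20],"delta_rot":[0,0,0]},{"gripper":50,"translation":[0,-2,-30],"delta_rot":[0,0,0]},{"gripper":50,"translation":[0,-2,-40],"delta_rot":[0,0,0]},{"gripper":50,"translation":[0,-2,-50],"delta_rot":[0,0,0]}]'
python3 - <<'E'
from h import *
s=st();print(hpos(s['position']))
E
```

```text
time: 7.95
position: [585.4, 64.7, 78.6]
tcp_rot: [1.149, 1.245, -1.145]
contact_force: [1.3, -2.0, 0.2]
width: 50.2
t 7.95 p [585.4  64.7  78.6] F [ 1.3 -2.   0.2] w 50.23861608809829
[[0.003, 0.997, 0.083], [0.0, 0.083, -0.997], [-1.0, 0.003, 0.0]]
[-97.15395233   6.15173787]
```

```bash
python3 -m crank '[{"gripper":50,"translation":[0,2,-8],"delta_rot":[0,0,0]},{"gripper":50,"translation":[0,3,-14],"delta_rot":[0,0,0]},{"gripper":50,"translation":[0,4,-20],"delta_rot":[0,0,0]},{"gripper":50,"translation":[0,4,-20],"delta_rot":[0,0,0]}]'
python3 - <<'E'
from h import *
s=st();print(hpos(s['position']))
im,d=snap('scene','s4',(240,140,460,290),3);P=unproj('scene',d)
k=(abs(P[...,2]-130)<8)&(P[...,0]>500)&(P[...,0]<680)&(P[...,1]>50)&(P[...,1]<240)
q=np.array([hpos(p) for p in P[k]]);print(np.percentile(q,[2,50,98],axis=0))
E
```

```text
time: 8.45
position: [587.7, 85.7, 78.5]
tcp_rot: [1.149, 1.246, -1.145]
contact_force: [-0.9, -2.1, -0.7]
width: 49.8
t 8.45 p [587.7  85.7  78.5] F [-0.9 -2.1 -0.7] w 49.844903041032545
[[0.003, 0.996, 0.084], [0.001, 0.084, -0.996], [-1.0, 0.003, -0.0]]
[-76.33676686   2.13800775]
[[-87.71442549 -54.10437981]
 [  0.90245424 -18.46119907]
 [ 41.92239227  46.18535014]]
```

```bash
python3 -m crank '[{"gripper":50,"translation":[0,1,-4],"delta_rot":[0,0,0]},{"gripper":50,"translation":[0,1,-7],"delta_rot":[0,0,0]},{"gripper":50,"translation":[0,1,-10],"delta_rot":[0,0,0]},{"gripper":50,"translation":[0,1,-10],"delta_rot":[0,0,0]}]'
python3 - <<'E'
from h import *
s=st();print(hpos(s['position']))
E
```

```text
time: 9.0
position: [587.9, 95.4, 78.5]
tcp_rot: [1.149, 1.246, -1.145]
contact_force: [0.5, -1.6, -1.0]
width: 50.2
t 9.0 p [587.9  95.4  78.5] F [ 0.5 -1.6 -1. ] w 50.20843745444135
[[0.003, 0.996, 0.084], [0.0, 0.084, -0.996], [-1.0, 0.003, -0.0]]
[-66.68364384   1.17260226]
```

```bash
python3 -m crank '[{"gripper":50,"translation":[0,1,-3],"delta_rot":[0,0,0]},{"gripper":50,"translation":[0,1,-5],"delta_rot":[0,0,0]},{"gripper":50,"translation":[0,1,-5],"delta_rot":[0,0,0]}]'
python3 - <<'E'
from h import *
s=st();print(hpos(s['position']))
E
```

```text
time: 9.38
position: [588.0, 95.5, 78.4]
tcp_rot: [1.147, 1.241, -1.151]
contact_force: [-1.1, -13.0, 1.5]
width: 49.9
t 9.375 p [588.   95.5  78.4] F [ -1.1 -13.    1.5] w 49.87211627310482
[[0.002, 0.997, 0.081], [-0.005, 0.081, -0.997], [-1.0, 0.001, 0.005]]
[-66.646735    0.9829963]
```

```bash
python3 -m crank '[{"gripper":50,"translation":[0,0,22],"delta_rot":[0,0,0]},{"gripper":0,"translation":[-60,0,25],"delta_rot":[0,0,0]},{"gripper":0,"translation":[-120,0,28],"delta_rot":[0,0,0]},{"gripper":0,"translation":[-155,-50,35],"delta_rot":[0,0,0]},{"gripper":0,"translation":[-160,-100,44],"delta_rot":[0,0,0]},{"gripper":0,"translation":[-160,-129,44],"delta_rot":[0,0,0]},{"gripper":0,"translation":[-160,-129,44],"delta_rot":[0,0,0]}]'
python3 - <<'E'
from h import *
s=st();print(hpos(s['position']))
for c in ('scene','top'):
  im,d=snap(c,c+'5',None,1)
  for t in ('pin_head','loop_bar','bar_hinge'):
    for x in env.mark_of(c,t)[:2]: print(c,t,round(x['score'],2),np.round(x['xyz']),np.round(hpos(x['xyz'])))
h=hpos(s['position'])
for th in [1.77,1.77,1.5,1.25,1.0,.75,.5,.25,.12,0]:
    p=np.array([-64,84])+55*np.array([-np.sin(th),-np.cos(th)])+17*np.array([-np.cos(th),np.sin(th)])
    dp=p-h; print(th,np.round(p), 'tool y',round(-dp[1]),'z',round(-dp[0]))
print('down',s['position'][2]-88)
E
```

```text
time: 10.25
position: [461.0, 42.4, 239.1]
tcp_rot: [1.147, 1.242, -1.15]
contact_force: [0.6, -0.0, 0.2]
width: -0.1
t 10.25 p [461.   42.4 239.1] F [ 0.6 -0.   0.2] w -0.06244818056188899
[[0.002, 0.997, 0.081], [-0.004, 0.081, -0.997], [-1.0, 0.002, 0.004]]
[-109.0187537   132.02863512]
scene pin_head 0.49 [769. -24.  -3.] [-200. -170.]
scene pin_head 0.45 [468. -65. 190.] [-216.  134.]
scene loop_bar 0.58 [414. -60. 194.] [-207.  187.]
scene bar_hinge 0.88 [505.  92. 102.] [-64.  84.]
1.77 [-115.  112.] tool y 20 z 6
1.77 [-115.  112.] tool y 20 z 6
1.5 [-120.   97.] tool y 35 z 11
1.25 [-122.   83.] tool y 49 z 13
1.0 [-119.   69.] tool y 63 z 10
0.75 [-114.   55.] tool y 77 z 5
0.5 [-105.   44.] tool y 88 z -4
0.25 [-94.  35.] tool y 97 z -15
0.12 [-87.  31.] tool y 101 z -22
0 [-81.  29.] tool y 103 z -28
down 151.1352276231745
```

View pics/scene5.png

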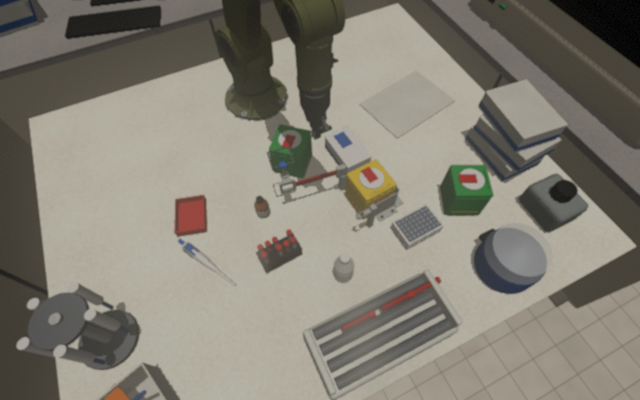

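```bash
python3 -m crank '[{"gripper":0,"translation":[60,0,0],"delta_rot":[0,0,0]},{"gripper":0,"translation":[115,2,2],"delta_rot":[0,0,0]},{"gripper":0,"translation":[150,6,4],"delta_rot":[0,0,0]},{"gripper":0,"translation":[151,20,6],"delta_rot":[0,0,0]},{"gripper":0,"translation":[151,35,11],"delta_rot":[0,0,0]},{"gripper":0,"translation":[151,49,13],"delta_rot":[0,0,0]},{"gripper":0,"translation":[151,63,10],"delta_rot":[0,0,0]},{"gripper":0,"translation":[151,77,5],"delta_rot":[0,0,0]},{"gripper":0,"translation":[151,88,-4],"delta_rot":[0,0,0]},{"gripper":0,"translation":[151,97,-15],"delta_rot":[0,0,0]},{"gripper":0,"translation":[151,101,-20],"delta_rot":[0,0,0]},{"gripper":0,"translation":[151,103,-24],"delta_rot":[0,0,0]}]'
python3 - <<'E'
from h import *
s=st();print(hpos(s['position']))
for c in ('scene','top'):
  im,d=snap(c,c+'6',None,1)
  for t in ('pin_head','loop_bar'):
    for x in env.mark_of(c,t)[:2]: print(c,t,round(x['score'],2),np.round(x['xyz']),np.round(hpos(x['xyz'])))
E
```

```text
time: 12.15
position: [564.3, 74.1, 87.1]
tcp_rot: [1.146, 1.241, -1.151]
contact_force: [-1.1, -1.0, -0.8]
width: 0.1
t 12.15 p [564.3  74.1  87.1] F [-1.1 -1.  -0.8] w 0.10031711168828948
[[0.002, 0.997, 0.081], [-0.005, 0.081, -0.997], [-1.0, 0.001, 0.006]]
[-85.99911246  26.37458448]
scene pin_head 0.49 [667.  60. 189.] [-109.  -75.]
scene loop_bar 0.38 [660.  15. 191.] [-153.  -64.]
top pin_head 0.5 [663.  65. 185.] [-103.  -71.]
top loop_bar 0.61 [662.  18. 194.] [-150.  -66.]
```

```bash
python3 -m crank '[{"gripper":0,"translation":[0,0,-3],"delta_rot":[0,0,0]},{"gripper":0,"translation":[0,0,-6],"delta_rot":[0,0,0]},{"gripper":0,"translation":[0,0,-8],"delta_rot":[0,0,0]},{"gripper":0,"translation":[0,0,-10],"delta_rot":[0,0,0]},{"gripper":0,"translation":[0,0,-12],"delta_rot":[0,0,0]}]'
python3 - <<'E'
from h import *
s=st();print(hpos(s['position']))
for c in ('scene','top'):
  im,d=snap(c,c+'7',None,1)
  for t in ('pin_head','loop_bar'):
    for x in env.mark_of(c,t)[:2]: print(c,t,round(x['score'],2),np.round(x['xyz']),np.round(hpos(x['xyz'])))
E
```

```text
time: 13.08
position: [563.6, 82.1, 87.2]
tcp_rot: [1.146, 1.237, -1.154]
contact_force: [1.6, -12.4, 1.9]
width: -0.1
t 13.075 p [563.6  82.1  87.2] F [  1.6 -12.4   1.9] w -0.12823935600167008
[[0.002, 0.997, 0.078], [-0.009, 0.078, -0.997], [-1.0, 0.002, 0.009]]
[-77.92984822  26.46491665]
scene pin_head 0.56 [668.  82. 186.] [-87. -78.]
scene loop_bar 0.48 [665.  35. 193.] [-133.  -70.]
top pin_head 0.37 [667.  83. 185.] [-86. -77.]
top loop_bar 0.6 [668.  37. 191.] [-132.  -74.]
```

```bash
python3 -m crank '[{"gripper":0,"translation":[0,0,15],"delta_rot":[0,0,0]},{"gripper":0,"translation":[-60,0,18],"delta_rot":[0,0,0]},{"gripper":0,"translation":[-120,0,18],"delta_rot":[0,0,0]},{"gripper":0,"translation":[-138,45,12],"delta_rot":[0,0,0]},{"gripper":0,"translation":[-138,95,8.5],"delta_rot":[0.3,0,0]},{"gripper":0,"translation":[-138,103,8.5],"delta_rot":[0.3,0,0]},{"gripper":0,"translation":[-138,103,8.5],"delta_rot":[0.3,0,0]}]'
python3 - <<'E'
from h import *
s=st();print(hpos(s['position']));shift([*W([-86.5,-76.5]),144],Rt)
E
```

```text
time: 14.25
position: [666.1, 82.4, 224.5]
tcp_rot: [1.149, 1.236, -1.16]
contact_force: [-0.6, 0.0, 0.2]
width: 0.0
t 14.25 p [666.1  82.4 224.5] F [-0.6  0.   0.2] w 0.0383567517929491
[[0.0, 0.997, 0.072], [-0.009, 0.072, -0.997], [-1.0, -0.0, 0.009]]
[-86.19507945 -75.71105159]
shift [80.5  0.8 -0.4] rot [-0.6  0.5  0. ]
```

```bash
python3 -m crank '[{"gripper":0,"translation":[28,1,0],"delta_rot":[-0.6,0.5,0]},{"gripper":0,"translation":[36,1,0],"delta_rot":[-0.6,0.5,0]},{"gripper":0,"translation":[44,1,0],"delta_rot":[-0.6,0.5,0]},{"gripper":0,"translation":[52,1,0],"delta_rot":[-0.6,0.5,0]},{"gripper":0,"translation":[60,1,0],"delta_rot":[-0.6,0.5,0]},{"gripper":0,"translation":[68,1,0],"delta_rot":[-0.6,0.5,0]},{"gripper":0,"translation":[75,1,0],"delta_rot":[-0.6,0.5,0]},{"gripper":0,"translation":[80,1,0],"delta_rot":[-0.6,0.5,0]},{"gripper":0,"translation":[83,1,0],"delta_rot":[-0.6,0.5,0]},{"gripper":0,"translation":[83,1,0],"delta_rot":[-0.6,0.5,0]}]'
python3 - <<'E'
from h import *
s=st();print(hpos(s['position']))
for c in ('scene','top'):
  im,d=snap(c,c+'8',None,1)
  for t in ('pin_head','loop_bar'):
    for x in env.mark_of(c,t)[:2]: print(c,t,round(x['score'],2),np.round(x['xyz']),np.round(hpos(x['xyz'])))
E
```

```text
time: 15.5
position: [666.3, 81.7, 143.9]
tcp_rot: [1.148, 1.247, -1.148]
contact_force: [-7.6, -0.9, 13.0]
width: 0.4
t 15.5 p [666.3  81.7 143.9] F [-7.6 -0.9 13. ] w 0.3601612446654645
[[-0.0, 0.997, 0.082], [0.0, 0.082, -0.997], [-1.0, -0.0, -0.0]]
[-86.89566392 -75.89485108]
scene pin_head 0.7 [507.  92. 102.] [-64.  82.]
scene pin_head 0.62 [670.  81. 146.] [-88. -80.]
scene loop_bar 0.59 [769. -24.   2.] [-201. -170.]
scene loop_bar 0.39 [668.  35. 153.] [-134.  -74.]
top loop_bar 0.59 [668.  36. 151.] [-132.  -74.]
```

```bash
python3 -m crank '[{"gripper":0,"translation":[-30,0,0],"delta_rot":[0,0,0]},{"gripper":50,"translation":[-55,0.5,15],"delta_rot":[0,0,0]},{"gripper":50,"translation":[-55,0.5,36],"delta_rot":[0,0,0]},{"gripper":50,"translation":[-40,0.5,36],"delta_rot":[0,0,0]},{"gripper":50,"translation":[-28,0.5,36],"delta_rot":[0,0,0]},{"gripper":50,"translation":[-28,0.5,36],"delta_rot":[0,0,0]}]'
python3 - <<'E'
from h import *
s=st();print(hpos(s['position']))
for c in ('scene','top'):
  im,d=snap(c,c+'9',(310,160,430,250) if c=='scene' else (240,160,380,265),5)
  for t in ('pin_head','loop_bar'):
    for x in env.mark_of(c,t)[:2]: print(c,t,round(x['score'],2),np.round(x['xyz']),np.round(hpos(x['xyz'])))
E
```

```text
time: 16.55
position: [668.3, 47.0, 168.9]
tcp_rot: [1.145, 1.252, -1.151]
contact_force: [0.9, -0.2, -0.4]
width: 49.9
t 16.55 p [668.3  47.  168.9] F [ 0.9 -0.2 -0.4] w 49.907861107932305
[[-0.005, 0.996, 0.084], [0.0, 0.084, -0.996], [-1.0, -0.005, -0.001]]
[-121.64938998  -74.98738983]
scene pin_head 0.62 [668.  81. 147.] [-88. -78.]
scene loop_bar 0.62 [667.  34. 152.] [-135.  -73.]
```

View pics/scene9.png

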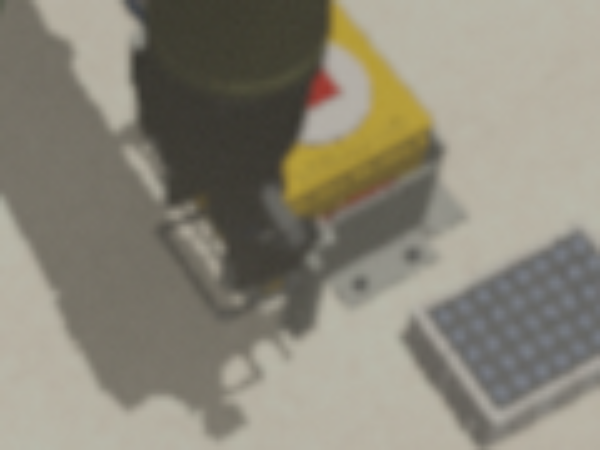

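```bash
python3 -m crank '[{"gripper":50,"translation":[15,1,0],"delta_rot":[0,0,0]},{"gripper":50,"translation":[25,1,0],"delta_rot":[0,0,0]},{"gripper":50,"translation":[35,1,0],"delta_rot":[0,0,0]},{"gripper":50,"translation":[45,1,0],"delta_rot":[0,0,0]},{"gripper":50,"translation":[55,1,0],"delta_rot":[0,0,0]},{"gripper":50,"translation":[63,1,0],"delta_rot":[0,0,0]},{"gripper":50,"translation":[69,1,-3],"delta_rot":[0,0,0]},{"gripper":50,"translation":[71,1,-7],"delta_rot":[0,0,0]}]'
python3 - <<'E'
from h import *
s=st();print(hpos(s['position']))
for c in ('scene','top'):
  im,d=snap(c,c+'10',(310,160,430,250) if c=='scene' else (240,160,380,265),5)
  for t in ('pin_head','loop_bar'):
    for x in env.mark_of(c,t)[:2]: print(c,t,round(x['score'],2),np.round(x['xyz']),np.round(hpos(x['xyz'])))
E
```

```text
time: 17.85
position: [670.3, 53.3, 100.7]
tcp_rot: [1.148, 1.247, -1.148]
contact_force: [0.4, -0.3, 0.3]
width: 49.8
t 17.85 p [670.3  53.3 100.7] F [ 0.4 -0.3  0.3] w 49.848506345806754
[[-0.0, 0.997, 0.083], [0.0, 0.083, -0.997], [-1.0, -0.0, -0.0]]
[-115.50637849  -77.51125342]
```

View pics/scene10.png

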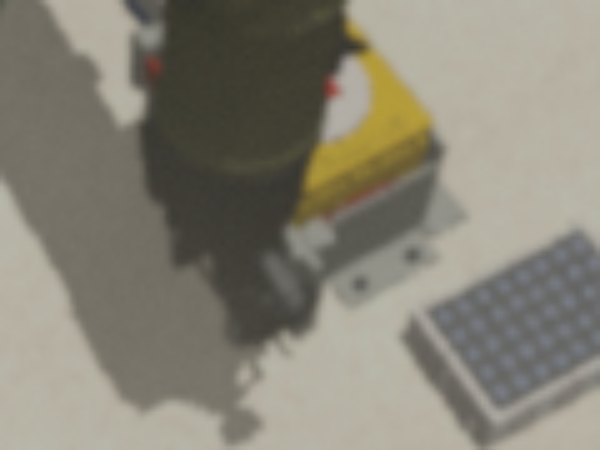

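```bash
python3 -m crank '[{"gripper":50,"translation":[2,-1,-4],"delta_rot":[0,0,0]},{"gripper":50,"translation":[2,-1,-8],"delta_rot":[0,0,0]},{"gripper":50,"translation":[2,-1,-12],"delta_rot":[0,0,0]},{"gripper":50,"translation":[2,-1,-14],"delta_rot":[0,0,0]}]'
python3 - <<'E'
from h import *
s=st();print(hpos(s['position']))
E
```

```text
time: 18.65
position: [668.5, 65.6, 99.5]
tcp_rot: [1.147, 1.245, -1.149]
contact_force: [0.8, -6.8, -0.7]
width: 49.8
t 18.65 p [668.5  65.6  99.5] F [ 0.8 -6.8 -0.7] w 49.75723728536793
[[0.001, 0.997, 0.082], [-0.002, 0.082, -0.997], [-1.0, 0.001, 0.002]]
[-103.06628169  -76.77142329]
```

```bash
python3 -m crank '[{"gripper":50,"translation":[0,0,-3],"delta_rot":[0,0,0]},{"gripper":50,"translation":[0,0,-6],"delta_rot":[0,0,0]},{"gripper":50,"translation":[0,0,-6],"delta_rot":[0,0,0]}]'
python3 - <<'E'
from h import *
s=st();print(hpos(s['position']))
E
```

```text
time: 19.02
position: [668.4, 66.1, 99.5]
tcp_rot: [1.145, 1.238, -1.154]
contact_force: [0.7, -11.6, 0.1]
width: 50.1
t 19.025 p [668.4  66.1  99.5] F [  0.7 -11.6   0.1] w 50.089340264040274
[[0.001, 0.997, 0.079], [-0.008, 0.079, -0.997], [-1.0, 0.001, 0.008]]
[-102.57587397  -76.70318023]
```

```bash
python3 -m crank '[{"gripper":50,"translation":[0,0,-10],"delta_rot":[0,0,0]},{"gripper":50,"translation":[0,0,-10],"delta_rot":[0,0,0]},{"gripper":50,"translation":[0,0,15],"delta_rot":[0,0,0]},{"gripper":50,"translation":[0,0,50],"delta_rot":[0,0,0]},{"gripper":50,"translation":[-60,0,60],"delta_rot":[0,0,0]},{"gripper":50,"translation":[-110,-30,90],"delta_rot":[0,0,0]},{"gripper":50,"translation":[-140,-80,120],"delta_rot":[0,0,0]},{"gripper":50,"translation":[-140,-130,150],"delta_rot":[0,0,0]},{"gripper":50,"translation":[-140,-180,180],"delta_rot":[0,0,0]}]'
python3 - <<'E'
from h import *
s=st();print(hpos(s['position']))
for c in ('scene','top'):
  im,d=snap(c,c+'11',(310,160,430,250) if c=='scene' else (220,130,360,235),5);P=unproj(c,d)
  for t in ('pin_head','loop_bar','bin_center','reagent','rack'):
    for x in env.mark_of(c,t)[:2]: print(c,t,round(x['score'],2),np.round(x['xyz']),np.round(hpos(x['xyz'])))
  k=(abs(P[...,2]-130)<6)&(P[...,0]>500)&(P[...,0]<650)&(P[...,1]>50)&(P[...,1]<260)
  q=np.array([hpos(p) for p in P[k]]);print(np.percentile(q,[1,50,99],axis=0))
E
```

```text
time: 20.15
position: [501.7, -127.0, 241.7]
tcp_rot: [1.146, 1.237, -1.153]
contact_force: [1.1, -1.4, 0.6]
width: 49.8
t 20.15 p [ 501.7 -127.   241.7] F [ 1.1 -1.4  0.6] w 49.80755580839692
[[0.003, 0.997, 0.079], [-0.008, 0.079, -0.997], [-1.0, 0.003, 0.009]]
[-281.23499444  105.48978088]
scene pin_head 0.54 [667.  82. 147.] [-87. -77.]
scene bin_center 0.94 [590. 154.  66.] [-8. -5.]
scene bin_center 0.76 [717. 418.  63.] [ 244. -154.]
scene reagent 0.68 [771. -22.   2.] [-199. -171.]
scene rack 0.78 [ 638. -166.    2.] [-331.  -28.]
scene rack 0.2 [668.  79. 146.] [-89. -77.]
[[-64.28525156 -54.60003793]
 [ -7.95082892  -6.6811729 ]
 [ 47.42103923  50.82988711]]
top pin_head 0.64 [668.  83. 144.] [-85. -78.]
top bin_center 0.57 [713. 414.  64.] [ 241. -150.]
top rack 0.66 [ 641. -164.   -1.] [-330.  -30.]
top rack 0.17 [769. -27.   4.] [-204. -169.]
[[-53.17743102 -55.37487863]
 [ -2.45906583  -4.00691091]
 [ 50.06939246  48.71749847]]
```

View pics/scene11.png

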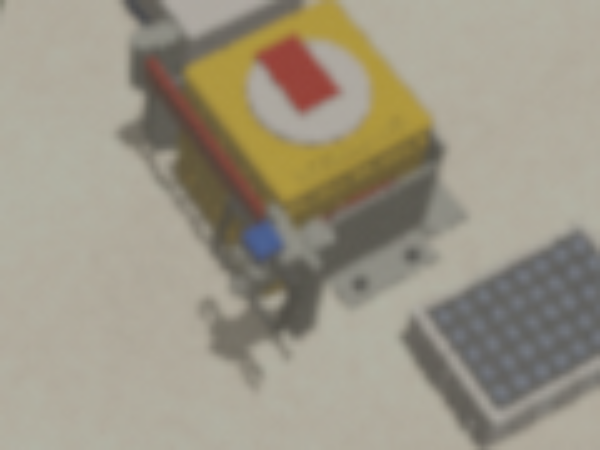

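The blue head is down at (262,238), the bar lies across the bin, and the loop hangs near (225,215). I'll check the loop in a fresh top view before handing in.

Run:
```python
from h import *
for z,n in ((89,'shut'),):
  for c in('scene','top'):
    print(c,'pivot',[proj(c,[*W([-86,-76+e]),138]) for e in(-31,31)],'shut ends',[proj(c,[*W([-93,-76+e]),89]) for e in(-31,31)],'0.2rad',[proj(c,[*W([-102.5,-76+e]),91]) for e in(-31,31)],'studend',proj(c,[*W([-104,-76]),100]))
a,_=snap('scene','sa',(330,185,385,230),10); b,_=snap('top','tb',(270,155,325,200),10)
cv2.imwrite('pics/both.png',np.hstack([cv2.resize(cv2.imread('pics/'+f+'.png'),(400,327)) for f in('sa','tb')]))
for c in('scene','top'):
  print([(x['score'],np.round(x['xyz']),hpos(x['xyz'])) for x in env.mark_of(c,'loop_bar')])
```

```text
scene pivot [(np.float64(368.9399629720751), np.float64(216.68772265683756)), (np.float64(356.41821513353483), np.float64(199.68635546697206))] shut ends [(np.float64(365.19103954819496), np.float64(225.89673606499179)), (np.float64(353.2299154261024), np.float64(209.29630666000207))] 0.2rad [(np.float64(362.4295516382906), np.float64(227.13808845568173)), (np.float64(350.49308922441367), np.float64(210.44357239543712))] studend (np.float64(356.1549697586749), np.float64(217.45839575197485))
top pivot [(np.float64(301.64810387949734), np.float64(162.99448252321932)), (np.float64(300.96518147455606), np.float64(185.20696550338445))] shut ends [(np.float64(304.6925030845253), np.float64(168.09459658086917)), (np.float64(304.06655198841474), np.float64(189.51831826805676))] 0.2rad [(np.float64(308.0538660040355), np.float64(167.97133386705906)), (np.float64(307.46136012790794), np.float64(189.42684615743246))] studend (np.float64(308.23792450040423), np.float64(177.82639370403652))
[]
[]
```

View pics/both.png

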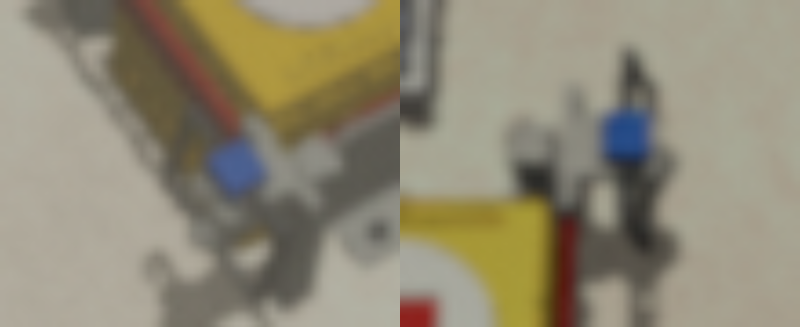

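In the top view the loop legs end at about (650,95) and (645,250) in the right panel. The shut loop projects to (652,95) and (648,251), while 0.2 rad open would project to about (677,94), so the loop is shut. I'm handing in.

Run:
```python
from h import *
print(env.finish_job()); st()
```

```text
the job is handed in; nothing more can be done
None
the job is handed in; nothing more can be done
```

I handed the job in at about 20 s of the 51 s allowed, with every step done in order and the arm clear of everything. No verdict was reported.

- **Bin:** I nudged it sideways clear of the stud, which moved it about 23 mm instead of the 10 mm I planned. I then pushed it back until it stopped at about 13 N. From the finger's position at that stop, I put it about 1 mm short of fully seated.
- **Bar:** Swung shut and pressed to about 12 N. The pin head then read (-86.5, -77) mm in the holder's frame, against an expected (-86, -76).
- **Pin:** Pushed down to 143.9 mm, against 144 mm when home.
- **Loop:** Pressed shut by its legs until it stopped hard at over 11 N. In the last top view its leg ends match the shut position, not one 0.2 rad open.
- **Bystanders:** The reagent bottle and rack read where they started, to within the networks' error. I did not re-measure the others.

**Disagreements:**
- The scene camera put the bin at x = -8, y = -5 mm. The top camera gave about (-2, -4) mm, and the push contact also put x near -1 mm. I trusted those two.
- The networks did not find the shut loop, so I confirmed it only by the press and by projecting its position into the picture.

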